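# Start the stirrer under the beaker

## Task

Start the stirring of the glass beaker: with the fingertips gently press the round key in front of the plate on which the beaker stands, let it spring back, then press the long start bar at the right-hand front end of the stirrer and withdraw, so that it springs back too. Do not press the keys of the other two plates, pick nothing up, and leave the vessels and everything else on the bench where they stand.

Things in the scene. Friction and masses are not known exactly. Their poses are not given: they have to be found in the camera images.
- stirrer: three-place magnetic stirrer, low white box 200 mm deep (x), 390 wide (y), 50 high, fixed to the bench; origin at the centre of its underside, its -x side faces the robot, +y is its left. Three steel plates in a row on the back half, one round key in front of each on the front half (a thin dark line joins plate and key), start bar at the right-hand front end
- plate_left (a point): centre of the top of the left round steel plate, 86 mm across, at (45, 125, 54) mm in the stirrer's frame; one vessel stands on it
- key_left_top (a point): centre of the top of the round grey key, 30 mm across, in front of the left plate; when not pressed it is at (-60, 125, 60) mm in the stirrer's frame, 10 mm above the case; it moves with the key
- key_left (a joint): how far the left key is pressed straight down, m: 0 released, 0.006 at its stop; a press counts beyond 0.003. It springs back by itself: about 1.5 N to start, 5 N at the stop
- plate_middle (a point): centre of the top of the middle round steel plate, 86 mm across, at (45, 25, 54) mm in the stirrer's frame; one vessel stands on it
- key_middle_top (a point): centre of the top of the round grey key, 30 mm across, in front of the middle plate; when not pressed it is at (-60, 25, 60) mm in the stirrer's frame, 10 mm above the case; it moves with the key
- key_middle (a joint): how far the middle key is pressed straight down, m: 0 released, 0.006 at its stop; a press counts beyond 0.003. It springs back by itself: about 1.5 N to start, 5 N at the stop
- plate_right (a point): centre of the top of the right round steel plate, 86 mm across, at (45, -75, 54) mm in the stirrer's frame; one vessel stands on it
- key_right_top (a point): centre of the top of the round grey key, 30 mm across, in front of the right plate; when not pressed it is at (-60, -75, 60) mm in the stirrer's frame, 10 mm above the case; it moves with the key
- key_right (a joint): how far the right key is pressed straight down, m: 0 released, 0.006 at its stop; a press counts beyond 0.003. It springs back by itself: about 1.5 N to start, 5 N at the stop
- start_bar_top (a point): centre of the top of the long grey start bar, 64 mm (stirrer's x) by 24 mm (y); when not pressed it is at (-45, -155, 60) mm in the stirrer's frame, 10 mm above the case; it moves with the bar
- start_bar (a joint): how far the start bar is pressed straight down, m; travel, force and spring as for the keys, a press counts beyond 0.003
- beaker: open clear glass beaker, 72 mm across, 95 mm high, part filled, loose on one of the three plates; origin at the centre of its underside
- bottle: white reagent bottle with a narrower screw cap, 61 mm across, 130 mm high, loose on one of the plates; origin at the centre of its underside
- cup: sample cup with a wide screw lid, 64 mm across, 72 mm high, loose on one of the plates; origin at the centre of its underside
- pipette: hand pipette lying on the bench to the right, 236 mm long, 21 mm high, loose bystander; origin at the centre of its underside
- label_roll: roll of white labels lying flat on the bench to the left, 66 mm across, 24 mm high, loose bystander; origin at the centre of its underside
- marker: black marker pen lying on the bench to the right, 131 mm long, 14 mm high, loose bystander; origin at the centre of its underside
There are look-alikes about, which are no part of the job. What is shaped like the beaker but yellow is not meant. Leave any green look-alike of the cup alone.

How it is judged:
On the way, in this order (a step that is already met when the one before it is completed fails the run):
1. the key in front of the beaker's plate is pressed beyond 3 mm while the start bar is released (((horizontal distance between beaker and plate_left below 0.05 m and value of joint key_left above 0.003 m) or (horizontal distance between beaker and plate_middle below 0.05 m and value of joint key_middle above 0.003 m) or (horizontal distance between beaker and plate_right below 0.05 m and value of joint key_right above 0.003 m)) and value of joint start_bar below 0.0015 m), for 0.05 s.
2. the start bar is pressed beyond 3 mm, all three keys having sprung back (value of joint start_bar above 0.003 m and value of joint each of key_left, key_middle, key_right below 0.0015 m), for 0.05 s.
At the end, for the whole second after the job is handed in: all keys and the start bar are released (under 1 mm), the three vessels stand upright and at rest on their plates within 15 mm of where they were, and the loose bystanders are within 15 mm of where they were (value of joint each of key_left, key_middle, key_right, start_bar below 0.001 m and distance of each of beaker, bottle, cup, pipette, label_roll, marker from where it was at the start of the episode below 0.015 m and angle between each of beaker, bottle, cup's own z axis and vertical below 0.1 rad and linear speed of each of beaker, bottle, cup below 0.02 m/s and (horizontal distance between beaker and plate_left below 0.05 m or horizontal distance between beaker and plate_middle below 0.05 m or horizontal distance between beaker and plate_right below 0.05 m)); the robot touches nothing.
It fails at once if a key of a plate without the beaker is pressed more than 1.5 mm ((value of joint key_left above 0.0015 m and not (horizontal distance between beaker and plate_left below 0.05 m)) or (value of joint key_middle above 0.0015 m and not (horizontal distance between beaker and plate_middle below 0.05 m)) or (value of joint key_right above 0.0015 m and not (horizontal distance between beaker and plate_right below 0.05 m))).
It fails at once if a vessel on the stirrer is shifted or lifted more than 15 mm or tipped (distance of any of beaker, bottle, cup from where it was at the start of the episode above 0.015 m or angle between any of beaker, bottle, cup's own z axis and vertical above 0.25 rad).
It fails at once if a loose bystander on the bench is shifted or lifted more than 15 mm (distance of any of pipette, label_roll, marker from where it was at the start of the episode above 0.015 m).
It fails at once if the stirrer is pressed with more than 30 N (contact force between any of the fingers, the arm and stirrer above 30 N).
It also fails if it takes over 38 s, if anything falls off the work surface, if the arm or the gripper's body presses on something with over 40 N, if the wrist force passes 120 N, or if a joint passes its speed limit or range.

## Robot

A 6-joint arm with a two-finger parallel gripper is mounted at the origin on a cart in front of the work surface, level with it; the furniture and walls round the work are solid. World frame = base frame: x ahead of the robot, y to its left, z up, the work surface at z = 0. Lengths are in m, angles in rad, forces in N, time in s.
With the tool pointing down it reaches from about 0.325 to 0.9 m from the base axis. Payload 3.5 kg.
Tool frame: the origin (TCP) lies on the front face of the gripper's body, between the roots of the fingers; the fingertips stand 73 mm ahead of it and the grasp point (between the pads) lies 54 mm ahead of it; z points along the fingers, y is the line along which they close (so a half turn about z gives the same grasp; the last joint's range is limited). The gripper opens to 85 mm and grips with 20 to 120 N. Pads are 22 mm wide; open, the fingers measure 114 mm over their backs; the gripper's body (76 mm by 85 mm) begins 54 mm behind the grasp point. The pads swing forward as they close: fully open they stand 13 mm farther back than shut.
Start: joints at [1.245, 0.276, -0.026, 1.268, 0, 1.467], TCP at [0.138, 0.61, 0.304] pointing down, gripper open.
Joint ranges: [-3.12, 3.12], [-0.85, 1.88], [-1.08, 1.24], [-1.95, 2.15], [-1.57, 1.53], [-3.14, 3.14]. Speed limits (rad/s): [2.57, 2.57, 3.14, 3.14, 3.14, 3.14].

## Interface

Orientations are given as [roll, pitch, yaw] about the fixed x, y, z axes, in that order (R = Rz(yaw) Ry(pitch) Rx(roll)).
In Python, from bench import env gives the robot as it stands. The module is installed in compiled form; this text tells all that it offers.
- The arm moves only by the tool drive_tool, never from a script. Its argument "increments" is a list of rows, each a list of 6 numbers: the shift along the world's x, y, z in cm, then the turn, a rotation vector about the world's x, y, z in rad. In form: [[dx, dy, dz, rx, ry, rz], ...]. A call has 1 to 10 rows; each row is the pose to reach, as a shift and turn from the pose commanded when the call began; what a row does not reach only later rows make up. A row lasts 1/10 s, in which the tool goes at most 50 mm and 8.59 degrees, less where a joint would pass 70% of its speed; a pose out of reach is approached as far as the arm can. A call with a gripper value outside its range is refused whole. "grip" is the opening, from 0 (shut) to 1 (fully open), set as the call begins (left out, the last holds). The fingers move at their own pace and stop on an object; "force" is the grip in N (left out, the last holds). Time passes only in rows, so rows that repeat a pose let the fingers close. It gives the time, the measured TCP pose, the force, the opening and the grip force at its end, in the units of the state.
- env.get_state(): the state, without advancing time (a new reading comes with each control period).
- env.capture(name): name is "scene" or "top" or "wrist"; returns the picture (420x560x3 uint8, blue, green, red); there is no depth.
- env.camera_params(name): a dict with "K" (3x3 intrinsics, pixels), "origin" and "rotation" of the camera in the world; the wrist camera has in their place "T_tool_cam" (4x4, takes a point from camera to tool coordinates, whose origin is the TCP and whose axes are the flange's). Camera axes: x right, y down, z forward; pixel columns grow to the right and rows downward; lengths in m; the calibration is good to about 2 mm. A picture is of the moment at which its call begins: read the wrist's pose just before it. camera_params takes no time and is no camera call.
- env.sign_off(): hands the job in; it is judged then, once.
Trained networks look in the newest picture that a camera, given by its name, has taken for a name from the list of things; names that differ only in an ending like _2 or _b are one class to them, and where a whole thing is asked for, a point or a joint stands for the part that bears it (a point fixed in the world has none). Each returns a list of dicts, best first, with "confidence" (0 to 1); they miss things now and then, are a little off and sometimes report something else, mostly with a low value. They report only what shows in the picture. A call takes as long as a camera call. They do not tell look-alikes from the thing itself.
- env.look_for(camera, query): "xyz" ([x, y, z] in m, in world coordinates, good to about 4 mm: the middle of the surface that is visible of it).
- env.masks_of(camera, query): "region" (420x560 bool, what is visible of it).
- env.mark_of(camera, query): "xyz" ([x, y, z] in m, in world coordinates, good to about 4 mm: a listed point, or the origin of a listed thing).
The state is a dict: "time_s": time; "q": joint angles; "joint_vel": joint speeds; "tau": joint torques, N m; "tcp_pos": TCP position; "orientation": TCP orientation; "wrist_force": force on the tool from outside, world axes, zero at the start; "wrist_torque": the same for the moment, N m; "finger_gap": finger opening in m; "finger_force": force on a finger pad.
Only numpy, scipy, OpenCV 4.12 (cv2) and the standard library are available. Lean on these libraries where they do the work, as an engineer would, in place of code of your own. Each camera call takes 0.05 s, during which the arm holds its last target. There are 200 camera calls.

## Working session

There is one attempt and no reset: what is moved stays moved. The work goes in short steps, Python scripts to look and compute and a tool call to move; the robot and the scene stay as the last step left them, time stands still between calls to the robot, and variables do not carry over. Pictures are saved under pics/ and viewed, at most 10 in all, crops included, and the job is handed in when it is done.

Besides the shell and the picture viewer there is one more tool, called by a JSON object that holds its "api" and its "payload". drive_tool: Moves the arm, as the interface text tells. Its arguments: {"type":"object","properties":{"increments":{"type":"array","items":{"type":"array","items":{"type":"number"}}},"grip":{"type":"number"},"force":{"type":"number"}},"required":["increments"]}

```bash
mkdir -p pics
python3 - <<'E'
from bench import env
import cv2
for c in ("scene","top"):
    cv2.imwrite(f"pics/{c}1.png",env.capture(c))
for q in ("beaker","bottle","cup","stirrer","key_left_top","key_middle_top","key_right_top","start_bar_top","plate_left","plate_middle","plate_right"):
    for c in ("top","scene"):
        print(q,c,[(d["xyz"].round(3).tolist() if hasattr(d["xyz"],"round") else d["xyz"],round(d["confidence"],2)) for d in env.mark_of(c,q)])
s=env.get_state();print(s["time_s"],s["tcp_pos"],s["orientation"],s["finger_gap"])
E
```

```text
beaker top [([0.7106, 0.0672, 0.0046], 0.9), ([0.5794, 0.1431, 0.0518], 0.88)]
beaker scene [([0.5772, 0.148, 0.0532], 0.93), ([0.7101, 0.0661, 0.001], 0.62)]
bottle top [([0.583, 0.2444, 0.0534], 0.78), ([0.4701, 0.0526, 0.0619], 0.61), ([0.4747, 0.1486, 0.0575], 0.4)]
bottle scene [([0.5852, 0.2374, 0.0546], 0.66)]
cup top [([0.5201, -0.144, 0.0006], 0.63), ([0.5746, 0.0492, 0.0541], 0.5), ([0.5758, 0.1434, 0.0551], 0.36), ([0.5841, 0.2408, 0.0599], 0.36)]
cup scene [([0.5246, -0.149, -0.0051], 0.71), ([0.571, 0.0464, 0.0549], 0.7), ([0.5848, 0.2395, 0.055], 0.48)]
stirrer top [([0.5337, 0.1229, -0.0038], 0.91), ([0.5762, 0.0485, 0.0542], 0.71), ([0.5731, 0.0448, 0.0532], 0.32)]
stirrer scene [([0.5288, 0.1148, 0.0059], 0.94)]
key_left_top top [([0.4767, 0.2462, 0.0621], 0.51), ([0.58, 0.243, 0.0561], 0.21)]
key_left_top scene [([0.5748, 0.0446, 0.0498], 0.57), ([0.4767, 0.2458, 0.0616], 0.56)]
key_middle_top top [([0.4723, 0.1522, 0.059], 0.55)]
key_middle_top scene [([0.4737, 0.1475, 0.0587], 0.41)]
key_right_top top [([0.4689, 0.0508, 0.0634], 0.52), ([0.533, 0.1225, -0.0024], 0.51)]
key_right_top scene [([0.4657, 0.0482, 0.0597], 0.52), ([0.5883, 0.2425, 0.0541], 0.45)]
start_bar_top top [([0.4839, -0.0337, 0.0645], 0.5)]
start_bar_top scene [([0.482, -0.03, 0.0608], 0.62)]
plate_left top [([0.5819, 0.2412, 0.057], 0.61), ([0.4329, -0.3414, -0.0031], 0.37)]
plate_left scene [([0.5805, 0.243, 0.0532], 0.97), ([0.5306, 0.1169, 0.0033], 0.18)]
plate_middle top [([0.578, 0.1434, 0.0548], 0.7)]
plate_middle scene [([0.5755, 0.1455, 0.0534], 0.91), ([0.585, 0.2396, 0.0561], 0.28)]
plate_right top [([0.5746, 0.0451, 0.0528], 0.69), ([0.4046, 0.4873, -0.0027], 0.56), ([0.4816, -0.0314, 0.0602], 0.48)]
plate_right scene [([0.5765, 0.045, 0.0526], 0.87)]
1.2 [0.13809772 0.6095227  0.30390184] [-3.14152750e+00 -9.93073905e-06  2.91880135e+00] 0.085481248017794
```

View pics/scene1.png

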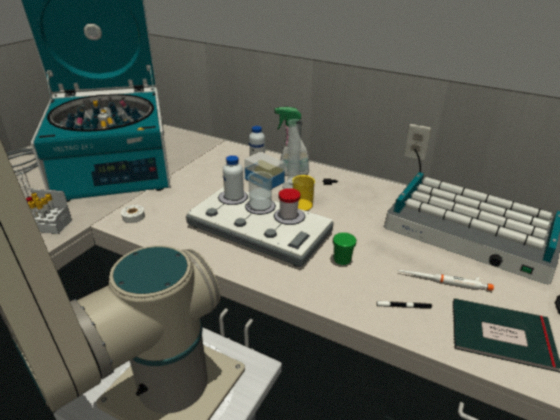

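View pics/top1.png

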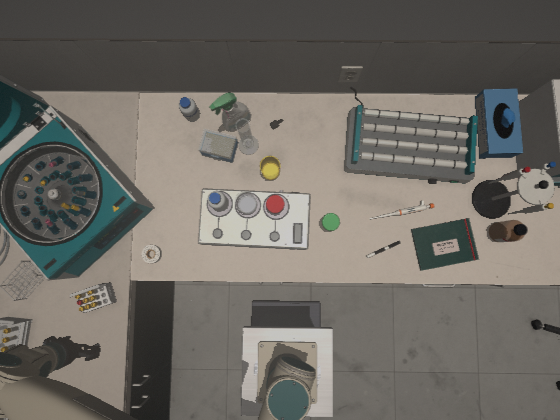

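Run:
```python
import numpy as np
P=np.array([[.0450,.125],[.045,.025],[.045,-.075],[-.06,.125],[-.06,.025],[-.06,-.075],[-.045,-.155]])
W=np.array([[.5812,.242],[.577,.1445],[.5756,.045],[.4767,.246],[.473,.150],[.4673,.0495],[.483,-.032]])
p=P-P.mean(0);w=W-W.mean(0)
a=np.arctan2((p[:,0]*w[:,1]-p[:,1]*w[:,0]).sum(),(p*w).sum())
R=np.array([[np.cos(a),-np.sin(a)],[np.sin(a),np.cos(a)]]);t=W.mean(0)-R@P.mean(0)
print(a,t,(P@R.T+t).round(4).tolist(),(P@R.T+t-W).round(4).tolist())
```

```text
-0.03545570156686924 [0.53198867 0.12097236] [[0.5814, 0.2443], [0.5778, 0.1444], [0.5743, 0.0444], [0.4765, 0.248], [0.4729, 0.1481], [0.4694, 0.0481], [0.4815, -0.0323]] [[0.0002, 0.0023], [0.0008, -0.0001], [-0.0013, -0.0006], [-0.0002, 0.002], [-0.0001, -0.0019], [0.0021, -0.0014], [-0.0015, -0.0003]]
```

The bottle (blue cap) stands on the left plate at top px (217,202), and the clear beaker on the middle plate at (247,204). The red-lidded cup is on the right plate at (275,205). The look-alikes are the yellow beaker (270,168) and the green cup (331,222), both on the bench, plus clear glassware near (248,143). My choice is the clear vessel at (247,204), whose key is the middle one at (246,235). I'll check that in a close crop.

Run:
```python
from bench import env
import cv2,numpy as np
a=cv2.imread("pics/scene1.png")[135:265,180:350];b=cv2.imread("pics/top1.png")[145:255,190:345]
cv2.imwrite("pics/crop.png",np.hstack([cv2.resize(a,(400,400),interpolation=3),cv2.resize(b,(400,400),interpolation=3)]))
print(np.round(env.camera_params("wrist")["T_tool_cam"],3))
```

```text
[[-0.    -0.952 -0.306  0.077]
 [ 1.     0.    -0.002 -0.   ]
 [ 0.002 -0.306  0.952 -0.069]
 [ 0.     0.     0.     1.   ]]
```

View pics/crop.png

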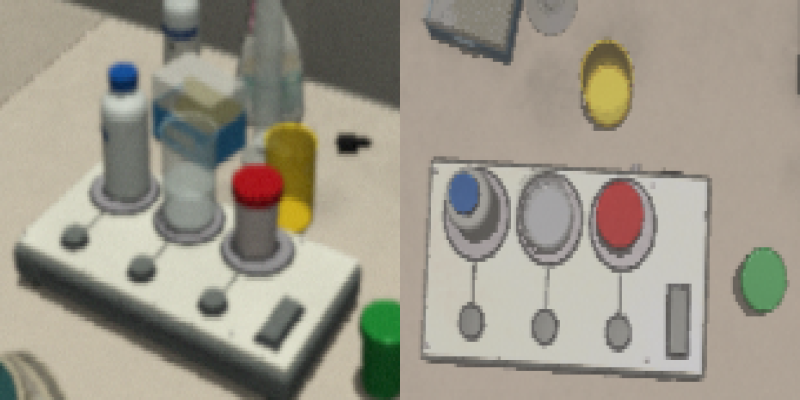

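The crop confirms it: the clear beaker is on the middle plate, and the line from that plate runs to the middle key. I'll go above that key with the gripper shut.

{"api": "drive_tool", "payload": {"increments": [[2.8,-3.85,0,0,0,0.02],[5.6,-7.7,0,0,0,0.04],[8.4,-11.6,0,0,0,0.06],[11.2,-15.4,0,0,0,0.08],[14.0,-19.3,0,0,0,0.1],[16.8,-23.1,0,0,0,0.12],[19.6,-27,0,0,0,0.14],[22.4,-30.8,0,0,0,0.16],[25.2,-34.7,0,0,0,0.18],[28,-38.5,0,0,0,0.187]], "grip": 0, "force": 20}}

```text
time_s: 2.2
tcp_pos: [0.4189, 0.2228, 0.3043]
orientation: [3.141, 0.001, 3.106]
wrist_force: [1.0, 0.9, 0.9]
finger_gap: -0.0003
finger_force: 0.0
```

{"api": "drive_tool", "payload": {"increments": [[2.7,-3.8,-2,0,0,0],[5.5,-7.7,-5,0,0,0],[5.5,-7.7,-8,0,0,0],[5.5,-7.7,-10,0,0,0],[5.5,-7.7,-10,0,0,0],[5.5,-7.7,-10,0,0,0],[5.5,-7.7,-10,0,0,0]]}}

```text
time_s: 2.9
tcp_pos: [0.4741, 0.1481, 0.2055]
orientation: [3.141, 0.003, 3.106]
wrist_force: [-0.5, -0.6, -0.9]
finger_gap: 0.0006
finger_force: 0.0
```

```bash
cat > look.py <<'E'
from bench import env
import cv2,sys,numpy as np
n=sys.argv[1]
s=env.get_state();cv2.imwrite(f"pics/{n}.png",env.capture("wrist"))
print(s["time_s"],s["tcp_pos"],s["orientation"],s["wrist_force"],s["finger_gap"])
for q in sys.argv[2:]:
    print(q,[(np.round(d["xyz"],4).tolist(),round(d["confidence"],2)) for d in env.mark_of("wrist",q)])
E
python3 look.py w1 key_left_top key_middle_top key_right_top start_bar_top
```

```text
2.9 [0.47407793 0.14807182 0.20554603] [3.14099054e+00 2.88213666e-03 3.10649562e+00] [-0.5279841  -0.56126727 -0.88436748] 0.0005571689132668035
key_left_top [([0.4814, 0.2438, 0.0566], 0.6)]
key_middle_top [([0.4714, 0.1475, 0.0621], 0.88)]
key_right_top [([0.4658, 0.051, 0.0592], 0.87), ([0.4738, 0.1481, 0.0585], 0.33)]
start_bar_top [([0.4791, -0.0337, 0.0585], 0.67)]
```

View pics/w1.png

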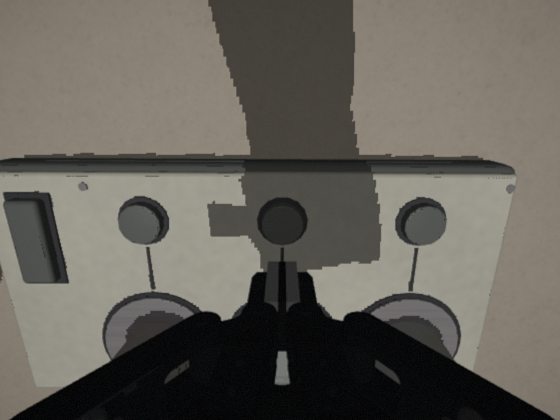

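The wrist picture shows the shut fingers lined up with the middle key at (282,220), with the neighbouring keys well clear at (142,220) and (420,222). I'll descend in small steps.

{"api": "drive_tool", "payload": {"increments": [[-0.15,0,-2,0,0,0],[-0.15,0,-4,0,0,0],[-0.15,0,-6,0,0,0],[-0.15,0,-6.6,0,0,0],[-0.15,0,-6.6,0,0,0],[-0.15,0,-6.6,0,0,0]]}}

```text
time_s: 3.75
tcp_pos: [0.4723, 0.1477, 0.1388]
orientation: [3.141, 0.001, 3.106]
wrist_force: [-0.6, -1.2, -0.2]
finger_gap: 0.0001
finger_force: 0.0
```

{"api": "drive_tool", "payload": {"increments": [[0,0,-0.2,0,0,0],[0,0,-0.4,0,0,0],[0,0,-0.6,0,0,0],[0,0,-0.6,0,0,0],[0,0,-0.6,0,0,0]]}}

```text
time_s: 4.25
tcp_pos: [0.472, 0.1476, 0.1323]
orientation: [3.141, 0.001, 3.106]
wrist_force: [0.5, 0.7, 1.9]
finger_gap: -0.0001
finger_force: 0.8
```

{"api": "drive_tool", "payload": {"increments": [[0,0,-0.1,0,0,0],[0,0,-0.2,0,0,0],[0,0,-0.3,0,0,0],[0,0,-0.3,0,0,0]]}}

```text
time_s: 4.65
tcp_pos: [0.4721, 0.1476, 0.1291]
orientation: [3.141, 0.001, 3.106]
wrist_force: [0.9, 0.3, 3.8]
finger_gap: -0.0004
finger_force: 1.7
```

{"api": "drive_tool", "payload": {"increments": [[0,0,-0.1,0,0,0],[0,0,-0.15,0,0,0],[0,0,-0.15,0,0,0]]}}

```text
time_s: 4.95
tcp_pos: [0.4721, 0.1476, 0.1276]
orientation: [3.141, 0.001, 3.106]
wrist_force: [1.9, 0.2, 4.3]
finger_gap: 0.0001
finger_force: 2.2
```

{"api": "drive_tool", "payload": {"increments": [[0,0,-0.05,0,0,0],[0,0,-0.05,0,0,0],[0,0,-0.05,0,0,0]]}}

```text
time_s: 5.25
tcp_pos: [0.4721, 0.1476, 0.1272]
orientation: [3.141, 0.001, 3.106]
wrist_force: [1.2, 0.3, 3.7]
finger_gap: -0.0
finger_force: 2.3
```

{"api": "drive_tool", "payload": {"increments": [[0,0,1,0,0,0],[0,0,3,0,0,0],[0,0,6,0,0,0],[0,0,6,0,0,0]]}}

```text
time_s: 5.65
tcp_pos: [0.4727, 0.1478, 0.19]
orientation: [3.141, 0.004, 3.106]
wrist_force: [0.9, -0.5, -0.4]
finger_gap: 0.0
finger_force: 0.0
```

{"api": "drive_tool", "payload": {"increments": [[0.3,-4,0.5,0,0,0],[0.5,-8,1,0,0,0],[0.7,-12,1,0,0,0],[0.8,-16,1,0,0,0],[0.8,-18,1,0,0,0],[0.8,-18,1,0,0,0],[0.8,-18,1,0,0,0]]}}

```text
time_s: 6.35
tcp_pos: [0.4783, -0.0322, 0.196]
orientation: [3.141, -0.003, 3.105]
wrist_force: [-0.1, 0.3, -0.5]
finger_gap: 0.0001
finger_force: 0.0
```

```bash
python3 look.py w2 key_middle_top key_right_top start_bar_top
```

```text
6.35 [ 0.47834793 -0.03223964  0.19599183] [ 3.14051623e+00 -2.91714041e-03  3.10474764e+00] [-0.12088109  0.28464818 -0.47140695] 6.218127396071626e-05
key_middle_top [([0.4732, 0.1492, 0.0586], 0.66)]
key_right_top [([0.4693, 0.0506, 0.0595], 0.67), ([0.4761, -0.0334, 0.0626], 0.16)]
start_bar_top [([0.4802, -0.031, 0.0587], 0.58)]
```

View pics/w2.png

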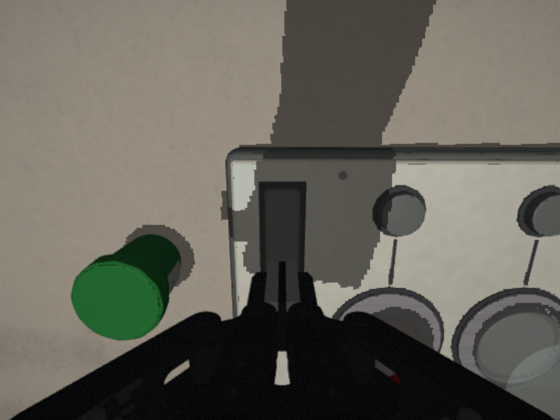

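The shut fingers are over the start bar at (282,230). The green cup at (120,300) and the right key at (400,210) are both clear, so I'll press the bar.

{"api": "drive_tool", "payload": {"increments": [[0.1,0,-2,0,0,0],[0.1,0,-4,0,0,0],[0.1,0,-5.6,0,0,0],[0.1,0,-6,0,0,0],[0.1,0,-6.2,0,0,0],[0.1,0,-6.3,0,0,0],[0.1,0,-6.3,0,0,0]]}}

```text
time_s: 7.25
tcp_pos: [0.4812, -0.0324, 0.1346]
orientation: [-3.141, 0.001, 3.106]
wrist_force: [-0.0, 0.3, 0.4]
finger_gap: 0.0
finger_force: 0.0
```

{"api": "drive_tool", "payload": {"increments": [[0,0,-0.1,0,0,0],[0,0,-0.2,0,0,0],[0,0,-0.3,0,0,0],[0,0,-0.4,0,0,0],[0,0,-0.4,0,0,0]]}}

```text
time_s: 7.75
tcp_pos: [0.4811, -0.0326, 0.1302]
orientation: [-3.142, 0.001, 3.106]
wrist_force: [0.7, 1.2, 2.7]
finger_gap: -0.0003
finger_force: 1.3
```

{"api": "drive_tool", "payload": {"increments": [[0,0,-0.1,0,0,0],[0,0,-0.2,0,0,0],[0,0,-0.3,0,0,0],[0,0,-0.3,0,0,0],[0,0,-0.3,0,0,0]]}}

```text
time_s: 8.25
tcp_pos: [0.4811, -0.0326, 0.1272]
orientation: [-3.141, 0.001, 3.106]
wrist_force: [0.9, 0.0, 4.5]
finger_gap: -0.0004
finger_force: 2.2
```

{"api": "drive_tool", "payload": {"increments": [[0,0,1,0,0,0],[0,0,3,0,0,0],[0,0,7,0,0,0],[0,0,12,0,0,0],[0,0,12,0,0,0],[0,0,12,0,0,0],[0,0,12,0,0,0]]}}

```text
time_s: 8.95
tcp_pos: [0.4792, -0.0322, 0.2457]
orientation: [3.141, -0.003, 3.106]
wrist_force: [-1.5, 0.2, -0.1]
finger_gap: 0.0002
finger_force: 0.0
```

```bash
python3 look.py w3 key_middle_top start_bar_top beaker
```

```text
8.95 [ 0.47917788 -0.03215103  0.24566097] [ 3.14116228 -0.003208    3.10583411] [-1.54141819  0.23348017 -0.0637037 ] 0.00020440192603411533
key_middle_top [([0.4759, 0.1479, 0.0592], 0.58), ([0.4677, 0.0487, 0.0577], 0.36)]
start_bar_top [([0.4784, -0.0314, 0.0599], 0.55)]
beaker [([0.5842, 0.1403, 0.056], 0.59), ([0.4758, 0.1485, 0.0588], 0.48)]
```

Both presses reached about 5.5 mm at about 4.5 N, and both the key and the bar are back at 60 mm. I'm handing the job in.

```bash
python3 -c "
from bench import env
print(env.sign_off())"
```

```text
the job is handed in; nothing more can be done
None
```

I pressed the middle key, in front of the clear beaker's plate, then the start bar; both sprang back, the arm was withdrawn clear, and the job was handed in (the sign-off returned no verdict).

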